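Roll the idler pulley onto the scan patch

ROBOT

A 6-joint arm with a two-finger parallel gripper is mounted at the origin on the work surface. World frame = base frame: x ahead of the robot, y to its left, z up, the work surface at z = 0. Lengths are in m, angles in rad, forces in N, time in s.
With the tool pointing down it reaches from about 0.35 to 0.775 m from the base axis. Payload 7.3 kg.
Tool frame: the origin (TCP) lies midway between the tips of the shut fingers; the grasp point (between the pads) lies grasp_offset behind it (grasp_offset is the distance from the TCP to the grasp point, in m); z points along the fingers, y is the line along which they close (so a half turn about z gives the same grasp; the last joint's range is limited). The gripper opens to 92 mm and grips with 3 to 60 N. Pads are 19 mm wide; open, the fingers measure 130 mm over their backs; the gripper's body (75 mm by 190 mm) begins 47 mm behind the grasp point.
Start: joints at [1.118, 0.342, 1.524, -0, 1.275, -0.146], TCP at [0.159, 0.501, 0.227] pointing down, gripper open.
Joint ranges: [-2.53, 2.53], [-0.77, 2.02], [0.04, 2.7], [-1, 4.14], [0.28, 2.66], [-3.11, 3.11]. Speed limits (rad/s): [2.57, 2.57, 3.14, 3.14, 3.14, 3.14].

INTERFACE

Orientations are given as [roll, pitch, yaw] about the fixed x, y, z axes, in that order (R = Rz(yaw) Ry(pitch) Rx(roll)).
In Python, from cell import * gives the robot as it stands.
- The arm moves only by the tool step_arm, never from a script. Its argument "plan" is a list of rows, each a list of 5 numbers: the closure, from -1 (fully open) to 1 (shut), then the shift along the tool's x, y, z in m, then the turn about the tool's z in rad. In form: [[hand, x, y, z, twist], ...]. A call has 1 to 20 rows; each row is the pose to reach, as a shift and turn from the pose commanded when the call began, along the tool's axes at that moment; what a row does not reach only later rows make up. A row lasts 1/8 s, in which the tool goes at most 62.5 mm and 10.7 degrees, less where a joint would pass 70% of its speed; a pose out of reach is approached as far as the arm can. A call with a gripper value outside its range is refused whole. The fingers move at their own pace and stop on an object; "grip_force" is the grip in N (left out, the last holds). Time passes only in rows, so rows that repeat a pose let the fingers close. It gives the time, the measured TCP pose, the force, the opening and the grip force at its end, in the units of the state.
- observe(): the state, without advancing time (a new reading comes with each control period).
- read_camera(name): name is "scene" or "top"; returns a dict with "img" (420x560x3 uint8, red, green, blue), "range_z" (420x560 float32, m along the optical axis (not along the pixel's ray), 0 where there is no reading), "fx", "fy", "cx", "cy" (pixels), "k1" (the pictures are not rectified: a ray, as slopes to the right and down, at radius r is drawn at 1 + k1 r^2 times it, then the intrinsics apply), "R" (3x3) and "t" (3): a world point X has camera coordinates R X + t. Camera axes: x right, y down, z forward; pixel columns grow to the right and rows downward; lengths in m; the calibration is good to about 2 mm. A picture is of the moment at which its call begins.
- hand_in(): hands the job in; it is judged then, once.
The state is a dict: "time": time; "qpos": joint angles; "qvel": joint speeds; "joint_efforts": joint torques, N m; "tool_pos": TCP position; "tool_rot": TCP orientation; "contact_force": force on the tool from outside, world axes, zero at the start; "torque": the same for the moment, N m; "opening": finger opening in m; "grip_force": force on a finger pad.
Only numpy, scipy, OpenCV 4.12 (cv2) and the standard library are available. Lean on these libraries where they do the work, as an engineer would, in place of code of your own. Each camera call takes 0.05 s, during which the arm holds its last target. There are 200 camera calls.

TASK

Roll the larger of the two pulleys that stand on edge along the bench on its rim, onto the black scan patch that lies straight ahead of it, and leave it standing upright over the middle of the patch and square to it. It must turn as it goes: do not lift it, drag it or let it tip over, and leave the other two pulleys where they are.

Things in the scene. Friction and masses are not known exactly. Their poses are not given: they have to be found in the camera images.
- pulley: To roll: smooth steel idler, 64 mm diameter, 32 mm wide, 0.3 kg, on its rim. Origin at its centre, 32 mm up. y axis: axle, level; at the start x points at the patch (within 4 degrees), z up; x and z turn as it rolls 180 to 240 mm. Its steel is slick (friction about 0.35), so it keeps turning while a finger pushes the tread at axle height; left alone it coasts a few mm and stays standing.
- patch: The scan patch: a 100 mm square of flush black paint on the bench with a white dot in each corner, no step to climb. Origin at its centre, at bench height. Its x axis points on along the direction of rolling (away from the pulley's start), its y axis is level and across that.
- small_pulley: Bystander: a smaller aluminium V-groove pulley, 46 mm in diameter and 20 mm wide, standing on its rim beside the path, its centre 0.10 to 0.14 m to one side of the rolling line. Origin at its centre, y axis along its axle. To be left alone.
- flat_pulley: Bystander: an idler of the same kind as the one to roll (64 mm by 32 mm) but lying flat on its face, 32 mm high, its centre 0.10 to 0.14 m to the other side of the rolling line. Origin at the centre of its underside, z up. To be left alone.
Things that resemble listed ones, but are neither listed nor needed, are in the scene too. What is shaped like the pulley but brown, green or red is not meant.

How it is judged:
On the way, in this order (a step that is already met when the one before it is completed fails the run):
1. the pulley has rolled about half a turn, on its rim (angle between pulley's own z axis and vertical above 2.2 rad and height (world z) of pulley below 0.045 m), for 0.05 s.
2. the pulley has rolled on to about three quarters of a turn or more (angle between pulley's own z axis and vertical below 1.9 rad and height (world z) of pulley below 0.045 m), for 0.05 s.
At the end, for the whole second after the job is handed in: The large idler stands at rest on its rim on the bench, upright within about 11 degrees, its centre within 20 mm of the patch's centre seen from above and its axle within 15 degrees of the patch's y axis; the two other pulleys are within 20 mm of where they were (horizontal distance between pulley and patch below 0.02 m and height (world z) of pulley between 0.028 and 0.036 m and angle between pulley's own y axis and vertical between 1.37 and 1.77 rad and angle between the y axis of pulley and the y axis of patch, either way round below 0.26 rad and linear speed of pulley below 0.02 m/s and distance of each of small_pulley, flat_pulley from where it was at the start of the episode below 0.02 m); the robot touches nothing.
It fails at once if the pulley is lifted more than 13 mm off the bench (height (world z) of pulley above 0.045 m).
It fails at once if the pulley tips over (axle more than 30 degrees from level) (angle between pulley's own y axis and vertical below 1.047 rad or angle between pulley's own y axis and vertical above 2.094 rad).
It fails at once if the small pulley is moved more than 20 mm (distance of small_pulley from where it was at the start of the episode above 0.02 m).
It fails at once if the flat pulley is moved more than 20 mm (distance of flat_pulley from where it was at the start of the episode above 0.02 m).
It also fails if it takes over 42 s, if anything falls off the work surface, if the arm or the gripper's body presses on something with over 40 N, if the wrist force passes 120 N, or if a joint passes its speed limit or range.

## Working session

There is one attempt and no reset: what is moved stays moved. The work goes in short steps, Python scripts to look and compute and a tool call to move; the robot and the scene stay as the last step left them, time stands still between calls to the robot, and variables do not carry over. Pictures are saved under pics/ and viewed, at most 10 in all, crops included, and the job is handed in when it is done.

Besides the shell and the picture viewer there is one more tool, called after "Call:" as name(argument=value, ...) on one line, values as JSON. step_arm: Moves the arm, as the interface text tells. Its arguments: {"type":"object","properties":{"plan":{"type":"array","items":{"type":"array","items":{"type":"number"}}},"grip_force":{"type":"number"}},"required":["plan"]}

```bash
mkdir -p pics; cat > h.py <<'E'
from cell import *
import numpy as np, cv2
def world(c):
    h,w=c["range_z"].shape
    u,v=np.meshgrid(np.arange(w),np.arange(h))
    x=(u-c["cx"])/c["fx"]; y=(v-c["cy"])/c["fy"]
    a,b=x.copy(),y.copy()
    for _ in range(10):
        s=1+c["k1"]*(a*a+b*b); a,b=x/s,y/s
    z=c["range_z"]; P=np.stack([a*z,b*z,z],-1)
    W=(P-c["t"])@np.asarray(c["R"])
    W[z==0]=np.nan
    return W
def save(c,n): cv2.imwrite("pics/"+n,c["img"][:,:,::-1])
E
python3 - <<'E'
from h import *
for n in("scene","top"):
    c=read_camera(n); save(c,n+"0.png"); np.savez("/tmp/%s.npz"%n,**c)
    print(n,np.linalg.inv(c["R"])@-np.array(c["t"]), c["fx"])
print(observe())
E
```

```text
scene [ 1.03264676 -0.25576577  0.6303155 ] 445.00130900795295
top [ 0.46063886 -0.06817328  0.7694174 ] 466.5216868505174
{'time': 0.1, 'qpos': array([ 1.11799821e+00,  3.42669470e-01,  1.52490705e+00,  1.94104459e-05,
        1.27541823e+00, -1.45966981e-01]), 'qvel': array([ 0.0004896 , -0.00160212, -0.00308812,  0.00128316, -0.0015339 ,
       -0.00074294]), 'joint_efforts': array([ 1.97666013e-03, -4.31998301e+01, -2.44697267e+01,  7.19775120e-02,
        5.24438848e-02, -2.83681942e-05]), 'tool_pos': array([0.15836734, 0.50016531, 0.22611099]), 'tool_rot': array([-3.14020818e+00, -2.22297070e-04,  2.83475570e+00]), 'contact_force': array([ 0.04196311, -0.02374825, -0.53161136]), 'torque': array([-0.00281565,  0.02142866, -0.02312217]), 'grip_force': 0.0, 'opening': 0.09194055932677547}
```

View pics/scene0.png

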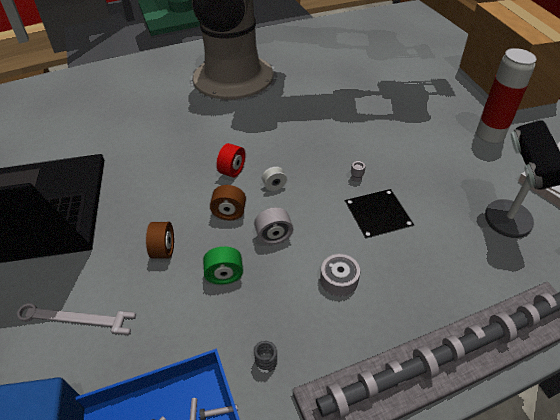

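View pics/top0.png

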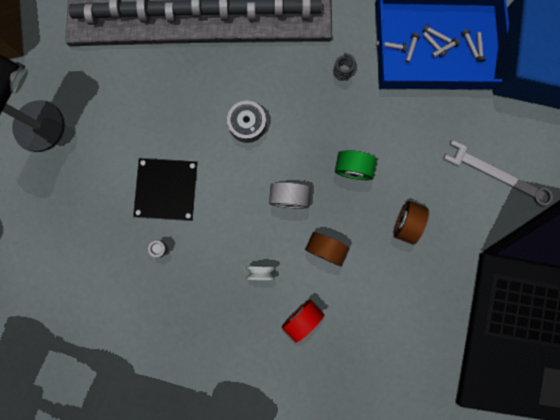

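```bash
python3 - <<'E'
from h import *
for n in("top","scene"):
    c=dict(np.load("/tmp/%s.npz"%n)); W=world(c)
    if n=="top":
        cv2.imwrite("pics/crop.png",cv2.resize(c["img"][90:300,120:400,::-1],None,fx=2.8,fy=2.8,interpolation=3))
        # patch by min-area rect of black pixels
        g=c["img"].max(2); m=np.zeros_like(g); m[145:235,120:215]=(g[145:235,120:215]<25)
        m=cv2.morphologyEx(m,cv2.MORPH_CLOSE,np.ones((9,9)))
        v,u=np.nonzero(m); p=W[v,u][:,:2].astype(np.float32); r=cv2.minAreaRect(p[np.isfinite(p[:,0])]); print("patch",r)
        for (u0,v0) in [(143,163),(193,163),(137,213),(188,215)]:
            s=g[v0-6:v0+7,u0-6:u0+7]; vv,uu=np.nonzero(s>110); print("dot",len(vv),np.nanmean(W[v0-6:v0+7,u0-6:u0+7][vv,uu],0).round(4))
    B={"top":dict(big=(262,165,320,222),small=(240,255,282,290),flat=(220,95,275,146),brown=(300,225,355,272),green=(330,145,382,185)),
       "scene":dict(big=(250,203,298,248),small=(258,164,290,194),flat=(315,248,365,298))}[n]
    for k,(a,b,d,e) in B.items():
        p=W[b:e,a:d].reshape(-1,3); p=p[np.isfinite(p[:,0])]; q=p[p[:,2]>0.012]
        r=cv2.minAreaRect(q[:,:2].astype(np.float32)); print(n,k,np.round(r[0],4),np.round(r[1],4),round(r[2],1),"zmax",q[:,2].max().round(4), len(q))
        if k=="big":
            t=p[p[:,2]>0.052]; r=cv2.minAreaRect(t[:,:2].astype(np.float32)); print("  ridge",np.round(r[0],4),np.round(r[1],4),r[2])
E
```

```text
patch ((0.5722985863685608, 0.11343270540237427), (0.09792491793632507, 0.09759017825126648), 85.6518325805664)
dot 18 [0.6179 0.1524 0.0014]
dot 70 [0.618  0.0654 0.0008]
dot 24 [0.5351 0.1625 0.0014]
dot 24 [0.5257 0.0714 0.0014]
top big [ 0.5541 -0.0927] [0.064  0.0323] 84.0 zmax 0.0679 924
  ridge [ 0.5541 -0.0928] [0.0521 0.0322] 84.07825469970703
top small [ 0.4331 -0.0449] [0.0443 0.0202] 89.1 zmax 0.0485 353
top flat [ 0.6807 -0.024 ] [0.062  0.0644] 89.8 zmax 0.0363 1284
top brown [ 0.469  -0.1507] [0.0643 0.0319] 64.5 zmax 0.0665 876
top green [ 0.6023 -0.1993] [0.0628 0.0331] 78.1 zmax 0.0673 1001
scene big [ 0.5557 -0.0951] [0.0627 0.0347] 83.8 zmax 0.0659 1037
  ridge [ 0.5563 -0.0948] [0.0496 0.0346] 82.33972930908203
scene small [ 0.4355 -0.0471] [0.0452 0.0232] 85.7 zmax 0.0465 388
scene flat [ 0.6825 -0.0263] [0.0635 0.0634] 21.4 zmax 0.0343 1229
```

View pics/crop.png

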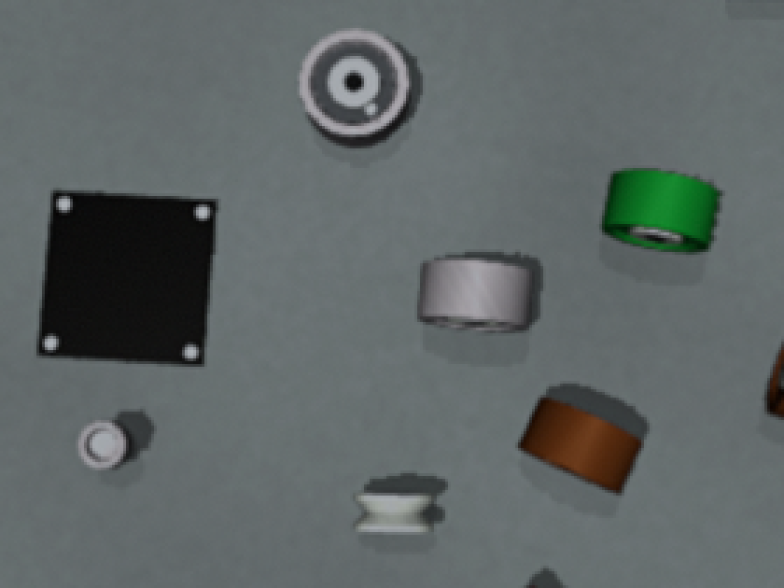

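Three grey objects fit loosely. At top (290,195) is a 64×32 mm steel idler on its rim, in line with the patch at (166,189). At (246,120) is the same idler lying flat, and at (261,272) is the small V-groove pulley. The first is the one to roll. The crop confirms it: grey steel, on edge, at crop (475,293). The green, brown and red ones are decoys.

The heading to the patch is about 85.2°, over 208 mm. I'll close the fingers and move behind it at a safe height.

Call:
step_arm(plan=[[1,-0.574,-0.519,0,1.348],[1,-0.574,-0.519,0,1.348],[1,-0.574,-0.519,0,1.348],[1,-0.574,-0.519,0,1.348],[1,-0.574,-0.519,0,1.348],[1,-0.574,-0.519,0,1.348],[1,-0.574,-0.519,0,1.348],[1,-0.574,-0.519,0,1.348],[1,-0.574,-0.519,0,1.348],[1,-0.574,-0.519,0,1.348],[1,-0.574,-0.519,0,1.348],[1,-0.574,-0.519,0,1.348],[1,-0.574,-0.519,0,1.348],[1,-0.574,-0.519,0,1.348],[1,-0.574,-0.519,0,1.348],[1,-0.574,-0.519,0,1.348],[1,-0.574,-0.519,0,1.348],[1,-0.574,-0.519,0,1.348]])

```text
time: 2.35
tool_pos: [0.5489, -0.1671, 0.227]
tool_rot: [3.141, 0.0, 1.487]
contact_force: [0.4, 0.3, 0.7]
opening: 0.0002
grip_force: 0.0
```

```bash
python3 -c "
from h import *
print(grasp_offset)"
```

```text
0.0188
```

Call:
step_arm(plan=[[1,0,0,0.05,0],[1,0,0,0.1,0],[1,0,0,0.14,0],[1,0,0,0.17,0],[1,0,0,0.19,0],[1,0,0,0.203,0],[1,0,0,0.203,0],[1,0,0,0.203,0]])

```text
time: 3.35
tool_pos: [0.5496, -0.1678, 0.0246]
tool_rot: [3.14, 0.0, 1.487]
contact_force: [0.3, -0.2, 0.2]
opening: 0.0006
grip_force: 0.0
```

```bash
python3 - <<'E'
from h import *
c=read_camera("scene"); cv2.imwrite("pics/s1.png",c["img"][110:330,130:430,::-1].repeat(2,0).repeat(2,1))
E
```

```text
(no output)
```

View pics/s1.png

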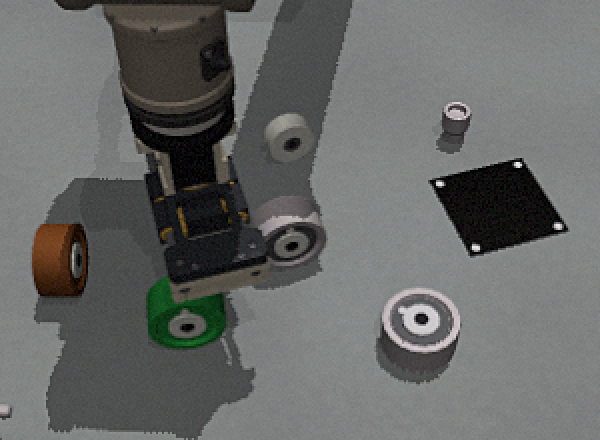

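The shut fingers stand just behind the grey idler, at view (290,240), clear of the decoys. I'll push gently for the first part.

Call:
step_arm(plan=[[1,0.015,0,0,0],[1,0.024,0,0,0],[1,0.029,0,0,0],[1,0.032,0,0,0],[1,0.035,0,0,0],[1,0.038,0,0,0],[1,0.042,0,0,0],[1,0.047,0,0,0],[1,0.052,0,0,0],[1,0.057,0,0,0],[1,0.062,0,0,0],[1,0.067,0,0,0],[1,0.072,0,0,0],[1,0.077,0,0,0],[1,0.082,0,0,0],[1,0.086,0,0,0],[1,0.089,0,0,0],[1,0.091,0,0,0],[1,0.092,0,0,0],[1,0.092,0,0,0]])

```text
time: 5.9
tool_pos: [0.5567, -0.0759, 0.0237]
tool_rot: [3.142, -0.0, 1.487]
contact_force: [-0.0, -0.0, -0.5]
opening: 0.0003
grip_force: 0.0
```

```bash
cat > m.py <<'E'
from h import *
import sys
c=read_camera("scene"); W=world(c); save(c,sys.argv[1]+"s.png")
d=read_camera("top"); V=world(d); save(d,sys.argv[1]+"t.png")
T=np.array(observe()["tool_pos"]); h=np.array([.0837,.9965]); n=np.array([.9965,-.0837])
print("tool",T)
for nm,X in(("scene",W),("top",V)):
    p=X.reshape(-1,3); p=p[np.isfinite(p[:,0])]
    r=p[:,:2]-T[:2]; a=r@h; b=r@n
    k=(p[:,2]>.012)&(p[:,2]<.07)&(a>.0115)&(a<.12)&(abs(b)<.035); q=p[k]
    if len(q)<50: print(nm,"hidden",len(q)); continue
    R=cv2.minAreaRect(q[:,:2].astype(np.float32))
    print(nm,len(q),np.round(R[0],4),np.round(R[1],4),round(R[2],1),"along",a[k].min().round(4),a[k].max().round(4),"across",b[k].min().round(4),b[k].max().round(4))
    f=q[b[k]>np.percentile(b[k],97)-.0008]
E
python3 m.py a
```

```text
tool [ 0.55674226 -0.07603049  0.02372507]
scene 141 [ 0.5594 -0.0236] [0.0502 0.0319] 69.5 along 0.0254 0.0734 across -0.0153 0.0196
top 285 [ 0.558 -0.015] [0.0301 0.025 ] 82.8 along 0.0457 0.0759 across -0.0164 0.0092
```

```bash
python3 -c "
import cv2
a=cv2.imread('pics/as.png')[150:290,200:400];b=cv2.imread('pics/at.png')[130:270,150:350]
cv2.imwrite('pics/ab.png',cv2.resize(cv2.hconcat([a,b]),None,fx=2,fy=2,interpolation=2))"
```

```text
(no output)
```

View pics/ab.png

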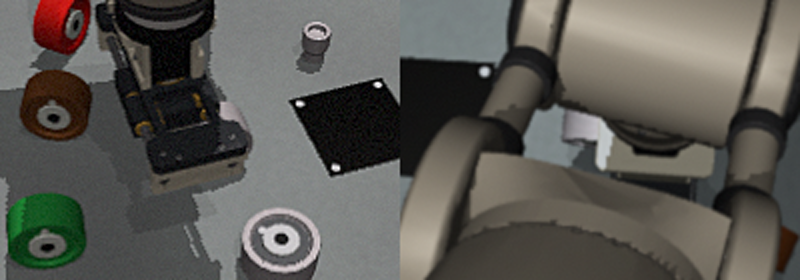

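The idler, left view (235,115) and right view (580,135), is standing and has moved on with the fingers. It is aligned, so I'll keep pushing.

Call:
step_arm(plan=[[1,0.003,0,0,0],[1,0.007,0,0,0],[1,0.012,0,0,0],[1,0.018,0,0,0],[1,0.024,0,0,0],[1,0.03,0,0,0],[1,0.036,0,0,0],[1,0.042,0,0,0],[1,0.048,0,0,0],[1,0.054,0,0,0],[1,0.06,0,0,0],[1,0.066,0,0,0],[1,0.072,0,0,0],[1,0.078,0,0,0],[1,0.084,0,0,0],[1,0.089,0,0,0],[1,0.093,0,0,0],[1,0.096,0,0,0],[1,0.098,0,0,0],[1,0.098,0,0,0]])

```text
time: 8.5
tool_pos: [0.5649, 0.0218, 0.0237]
tool_rot: [-3.142, -0.0, 1.487]
contact_force: [1.0, -0.2, -0.9]
opening: 0.0005
grip_force: 0.0
```

```bash
python3 m.py b
```

```text
tool [0.56494534 0.02165153 0.023718  ]
scene hidden 14
top hidden 19
```

Call:
step_arm(plan=[[1,0.003,0,0,0],[1,0.007,0,0,0],[1,0.012,0,0,0],[1,0.017,0,0,0],[1,0.022,0,0,0],[1,0.027,0,0,0],[1,0.032,0,0,0],[1,0.036,0,0,0],[1,0.038,0,0,0],[1,0.039,0,0,0],[1,0.04,0,0,0],[1,0.04,0,0,0],[1,0.03,0,0,0],[1,0.0,0,0,0],[1,-0.03,0,0,0],[1,-0.03,0,-0.06,0],[1,-0.08,0,-0.12,0],[1,-0.13,0,-0.12,0],[1,-0.18,0,-0.12,0],[1,-0.18,0,-0.12,0]])

```text
time: 11.1
tool_pos: [0.5492, -0.1617, 0.1439]
tool_rot: [3.141, 0.001, 1.482]
contact_force: [0.1, 0.6, 0.3]
opening: 0.0001
grip_force: 0.0
```

```bash
cat > n.py <<'E'
from h import *
import sys
for nm in("scene","top"):
    c=read_camera(nm); X=world(c); save(c,sys.argv[1]+nm+".png")
    p=X.reshape(-1,3); p=p[np.isfinite(p[:,0])]
    q=p[(p[:,2]>.012)&(p[:,2]<.072)&(abs(p[:,0]-.57)<.05)&(abs(p[:,1]-.11)<.075)]
    if len(q)<50: print(nm,"hidden"); continue
    R=cv2.minAreaRect(q[:,:2].astype(np.float32)); print(nm,len(q),np.round(R[0],4),np.round(R[1],4),round(R[2],1))
print(observe()["tool_pos"],observe()["time"])
E
python3 n.py c
```

```text
scene 949 [0.5752 0.1041] [0.0654 0.0358] 85.8
top 912 [0.5734 0.1055] [0.0617 0.0325] 84.7
[ 0.54928033 -0.15824279  0.14346087] 11.2
```

View pics/cscene.png

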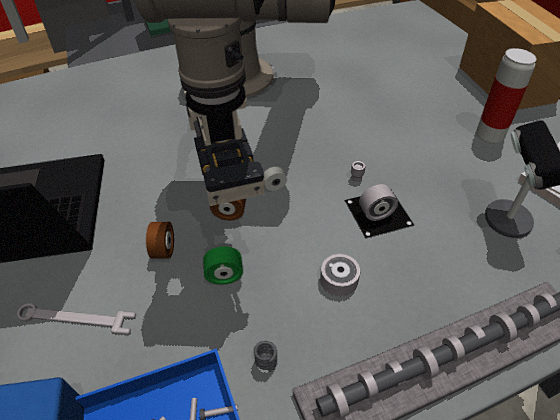

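The idler stands upright and square on the patch at scene (379,202), about 8 mm short of the middle, and the bystanders haven't moved. One gentle nudge will centre it and also show from its hub mark whether it is rolling.

Call:
step_arm(plan=[[1,0.06,0.001,0,0],[1,0.12,0.001,0,0],[1,0.17,0.001,0,0],[1,0.17,0.001,0.05,0],[1,0.17,0.001,0.1,0],[1,0.17,0.001,0.12,0],[1,0.19,0.001,0.12,0],[1,0.21,0.001,0.12,0],[1,0.216,0.001,0.12,0],[1,0.22,0.001,0.12,0],[1,0.222,0.001,0.12,0],[1,0.224,0.001,0.12,0],[1,0.226,0.001,0.12,0],[1,0.228,0.001,0.12,0],[1,0.229,0.001,0.12,0],[1,0.229,0.001,0.12,0],[1,0.21,0.001,0.12,0],[1,0.17,0.001,0.1,0],[1,0.13,0.001,0.05,0],[1,0.08,0.001,0,0]])

```text
time: 13.7
tool_pos: [0.5575, -0.0734, 0.1381]
tool_rot: [-3.141, 0.0, 1.487]
contact_force: [2.1, -0.8, -0.3]
opening: 0.0003
grip_force: 0.0
```

Call:
step_arm(plan=[[1,-0.06,0,0,0],[1,-0.1,0,0,0],[1,-0.1,0,0,0],[1,-0.1,0,0,0]])

```text
time: 14.2
tool_pos: [0.5492, -0.1711, 0.1366]
tool_rot: [-3.141, -0.001, 1.486]
contact_force: [0.1, 0.8, 0.7]
opening: 0.001
grip_force: 0.0
```

```bash
python3 n.py d; python3 -c "
import cv2,numpy as np
s=cv2.imread('pics/scene0.png')[203:247,250:300];a=cv2.imread('pics/cscene.png')[180:224,355:405];b=cv2.imread('pics/dscene.png')[180:224,355:405]
cv2.imwrite('pics/cmp.png',cv2.resize(cv2.hconcat([s,a,b]),None,fx=5,fy=5,interpolation=2))"
```

```text
scene 951 [0.5769 0.1131] [0.0649 0.0339] 83.9
top 924 [0.5742 0.1145] [0.0623 0.0325] 84.5
[ 0.54958225 -0.17004839  0.13669174] 14.3
```

View pics/cmp.png

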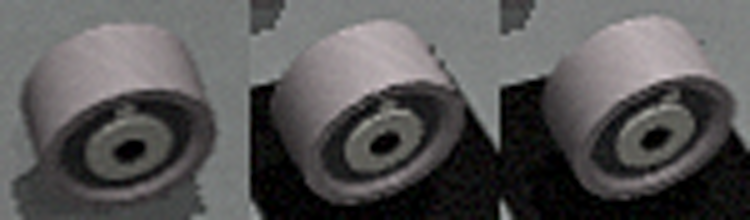

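View pics/dtop.png

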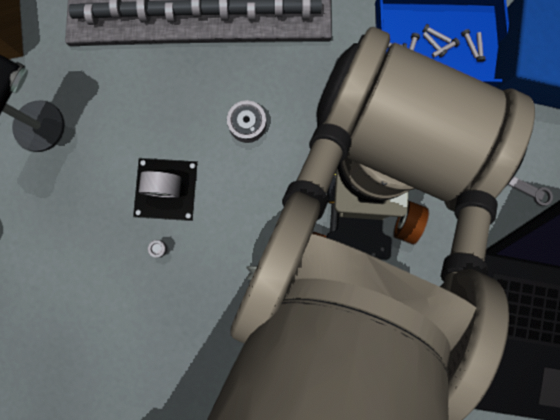

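The hub mark moved clockwise between cmp (380,100) and (668,95), so the pulley turns as it is pushed. It is centred on the patch at top (160,184), upright and square, and the robot is clear of it.

```bash
python3 -c "
from cell import *
print(hand_in())"
```

```text
the job is handed in; nothing more can be done
None
```

The large grey idler was rolled onto the scan patch and stands upright and square, about 2–5 mm from its middle by my camera fit; the other two pulleys were left untouched, and the job is handed in (no verdict was returned).

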